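Eject a stuck wax blank with the ram from the clip rack

ROBOT

A 6-joint arm with a two-finger parallel gripper is mounted at the origin on the work surface; the furniture and walls round the work are solid. World frame = base frame: x ahead of the robot, y to its left, z up, the work surface at z = 0. Lengths are in m, angles in rad, forces in N, time in s.
With the tool pointing down it reaches from about 0.35 to 0.925 m from the base axis. Payload 6.4 kg.
Tool frame: the origin (TCP) lies where the fingers leave the gripper's body, on its centre line; the fingertips stand ahead of it and the grasp point (between the pads) lies 54 mm ahead of it (bot.finger_overhang is the x of the fingertips in the tool frame, in m); x points along the fingers, y is the direction in which the jaws open and shut, and the axes are right-handed (so a half turn about x gives the same grasp; the last joint's range is limited). The gripper opens to 85 mm and grips with 20 to 120 N. Pads are 22 mm wide; open, the fingers measure 114 mm over their backs; the gripper's body (76 mm by 85 mm) begins 54 mm behind the grasp point. The pads swing forward as they close: fully open they stand 13 mm farther back than shut.
Start: joints at [1.065, 0.245, 1.558, -0, 1.339, -0.174], TCP at [0.212, 0.615, 0.304] pointing down, gripper open.
Joint ranges: [-3.13, 3.13], [-1.02, 2.26], [0.13, 2.54], [-0.95, 4.09], [0.21, 2.88], [-2.74, 2.74]. Speed limits (rad/s): [2.57, 2.57, 3.14, 3.14, 3.14, 3.14].

INTERFACE

Orientations are given as a rotation vector (axis times angle).
In Python, from rig import bot, optics gives the robot as it stands.
- The arm moves only by the tool jog_arm, never from a script. Its argument "steps" is a list of rows, each a list of 3 entries, a list of its own where there are three numbers: the opening, from -1 (shut) to 1 (fully open), so that 0 is half open, then the shift along the tool's x, y, z in units of 0.6 m (1.0 is 0.6 m), then the turn, a rotation vector about the tool's x, y, z in units of 60 degrees (1.0 is 60 degrees). In form: [[jaw, [tx, ty, tz], [rx, ry, rz]], ...]. A call has 1 to 8 rows; each row shifts and turns the pose as measured when the row begins, along the tool's axes as they then stand; what a row does not reach is not made up. A row lasts 1/10 s, in which the tool goes at most 50 mm and 8.59 degrees, less where a joint would pass 70% of its speed; a pose out of reach is approached as far as the arm can. A call with a number of a shift or a turn outside -1 to 1 is refused whole. A call with a gripper value outside its range is refused whole. The fingers move at their own pace and stop on an object; "newtons" is the grip in N (left out, the last holds). Time passes only in rows, so rows that do not move let the fingers close. It gives the time, the measured TCP pose, the force and the opening at its end, in the units of the state.
- bot.get_obs(): the state, without advancing time (a new reading comes with each control period).
- optics.camera(name): name is "side" or "top" or "wrist"; returns a dict with "color" (420x560x3 uint8, red, green, blue), "range_z" (420x560 float32, m along the optical axis (not along the pixel's ray), 0 where there is no reading), "fx", "fy", "cx", "cy" (pixels), "D" ([k1, k2, p1, p2, k3] as OpenCV has them; the pictures are not rectified), "rvec" (rotation vector, rad) and "tvec" (3), from world to camera coordinates, as OpenCV has them; the wrist camera has in their place "mount" (4x4, takes a point from camera to tool coordinates, whose origin is the TCP and whose axes are the tool frame's). Camera axes: x right, y down, z forward; pixel columns grow to the right and rows downward; lengths in m; the calibration is good to about 2 mm. A picture is of the moment at which its call begins: read the wrist's pose just before it.
- bot.close_job(): hands the job in, once; it reports no verdict.
The state is a dict: "time": time; "qpos": joint angles; "joint_velocities": joint speeds; "effort": joint torques, N m; "eef_pos": TCP position; "ee_rot": TCP orientation; "ft_force": force on the tool from outside, world axes, zero at the start; "torque": the same for the moment, N m; "gripper_width": finger opening in m.
Only numpy, scipy, OpenCV 4.12 (cv2) and the standard library are available. Lean on these libraries where they do the work, as an engineer would, in place of code of your own. Each camera call takes 0.05 s, during which the arm holds its last target.

TASK

The wax blank is stuck in its mould tube. Snap the ejector ram forward out of the two spring clips of its rack, push its steel end into the mouth of the mould tube and right through, so that the blank comes out of the far end into the enamel dish, then draw the ram out and lay it flat on the bench. Leave the blank in the dish, and do not disturb the wax cake or the doming block.

Things in the scene. Friction and masses are not known exactly. Their poses are not given: they have to be found in the camera images.
- rack: wooden rack fixed to the bench, foot 68 x 150 x 16 mm, two posts 20 mm wide, 110 mm high, at y = -44 and +44 mm, standing 14 to 41 mm behind the ram's axis; between them nothing is higher than 47 mm. Origin on the bench straight below the middle of the ram's grip as it hangs in the clips, which is 90 mm up; z up, y along the ram, -x is the rack's front
- clip (a point): centre of the right-hand of two equal sprung steel C-clips (14 mm wide, one on the front of each post), on the ram's axis, 44 mm from the middle of its grip. Both open towards the rack's front. Together they let go of the ram when it is pulled straight forward (rack's -x) with roughly 10 to 18 N, within about 15 mm of travel; they hold it up, down and lengthwise
- ram_grip (a point): on the axis of the ejector ram (straight, level, 201 mm long, 0.15 kg), mid-way along its wooden grip: eight-sided, 22 mm across flats, 70 mm long (y = -35 to +35 mm), flats facing +-x and +-z; take it there, between the clips. The ram's y axis runs along it; towards +y follow a 16 mm neck 18 mm long and a 22 mm brass butt 13 mm long. Lying on the bench this point is 11 mm up
- ram_tip (a point): centre of the flat working end of the ram: a round steel bar of 16 mm diameter that runs 100 mm on from the grip, to 135 mm from ram_grip along the ram's -y. The ram's centre of mass is about 7 mm from ram_grip towards this end
- mould_mouth (a point): centre of the mouth of the mould, a metal tube strapped level on a block fixed to the bench: 76 mm long, 25 mm bore, 36 mm outside (41 mm at the rim), axis 60 mm up. Its y points along the tube out of the mouth; the ram goes in towards -y. The block is 110 mm wide across the tube at the foot (17 mm high), 75 mm wide higher up; the strap's top is 81 mm up
- mould_exit (a point): centre of the tube's far, open end, 76 mm from the mouth along -y, same axes; the tube overhangs its block here and the dish stands below and beyond it
- blank_center (a point): centre of the wax blank, a plain brown cylinder of 24 mm diameter and 60 mm long, 0.03 kg, stuck in the tube, its axis along the tube. It slides when pushed along the tube with roughly 4 to 10 N, stays held until its rear end is leaving the tube, then drops into the dish
- dish: shallow round white enamel dish, 154 mm across, rim 20 mm high, loose on the bench below the tube's far end; origin at the centre of its underside
- wax_cake: bystander: brown dome of beeswax, 43 mm across, 26 mm high, origin at the centre of its underside
- mill_wheel (a point): hub of the adjusting wheel on top of the green rolling mill that stands fixed at the left, an obstacle to keep clear of: about 0.19 m along x and 0.17 m along y, 0.21 m high, with a crank on its far side that is no higher
- dome: bystander: metal doming block, a 50 mm cube with hollows, origin at the centre of its underside

How it is judged:
By the outcome, as a careful person would: the job done as asked, in the order asked, and still so for the second after the job is handed in, with the robot touching nothing.
It also fails if it takes over 48 s, if anything falls off the work surface, if the arm or the gripper's body presses on something with over 40 N, if the wrist force passes 120 N, or if a joint passes its speed limit or range.

## Working session

There is one attempt and no reset: what is moved stays moved. The work goes in short steps, Python scripts to look and compute and a tool call to move; the robot and the scene stay as the last step left them, time stands still between calls to the robot, and variables do not carry over. Pictures are saved under pics/ and viewed, and the job is handed in when it is done.

Besides the shell and the picture viewer there is one more tool, called after ">>>" by a JSON object that holds its "api" and its "payload". jog_arm: Moves the arm, as the interface text tells. Its arguments: {"type":"object","properties":{"steps":{"type":"array","items":{"type":"array"}},"newtons":{"type":"number"}},"required":["steps"]}

```bash
ls; mkdir -p pics; python3 - <<'E'
from rig import bot, optics
import cv2,numpy as np
print(bot.get_obs(), bot.finger_overhang)
for n in ["side","top","wrist"]:
    c=optics.camera(n); cv2.imwrite(f"pics/a_{n}.png",c["color"][:,:,::-1]); np.save(f"pics/a_{n}.npy",c,allow_pickle=True)
    print(n,{k:c[k] for k in c if k not in("color","range_z")})
E
```

```text
pics
{'time': 0.0, 'qpos': array([ 1.06492180e+00,  2.45812835e-01,  1.55903924e+00,  1.86281988e-05,
        1.33866852e+00, -1.74094180e-01]), 'joint_velocities': array([ 5.12722376e-05,  2.59974483e-04,  3.90955075e-05,  5.27281448e-04,
        2.28435463e-04, -3.61617962e-04]), 'effort': array([ 1.93064501e-03, -4.29510677e+01, -3.26130474e+01,  2.95304926e-05,
        5.27745928e-03,  2.44413940e-05]), 'eef_pos': array([0.21150238, 0.61418085, 0.30276741]), 'ee_rot': array([ 0.25896217,  1.55573023, -0.26181871]), 'ft_force': array([ 1.03060239, -0.40069138, -0.08155748]), 'torque': array([-0.00268773, -0.02964043,  0.01168563]), 'gripper_width': 0.08538667693587136} 0.0726
side {'fx': 400.1925570620979, 'fy': 400.1925570620979, 'cx': 281.9434381029564, 'cy': 207.2182838818844, 'D': array([-0.04954329,  0.        ,  0.        ,  0.        ,  0.        ]), 'rvec': array([ 2.0469589 , -0.03339398,  0.04202819]), 'tvec': array([-0.56660623,  0.11003849,  0.92356315])}
top {'fx': 441.261162553085, 'fy': 441.261162553085, 'cx': 280.44985128871195, 'cy': 210.42169297832132, 'D': array([0.02562559, 0.        , 0.        , 0.        , 0.        ]), 'rvec': array([ 2.17528654, -2.19871008,  0.06715179]), 'tvec': array([-0.00332422,  0.54087418,  1.08519483])}
wrist {'fx': 313.60422134983804, 'fy': 313.60422134983804, 'cx': 275.9933977300778, 'cy': 203.82084087461735, 'D': array([-0.07373097,  0.        ,  0.        ,  0.        ,  0.        ]), 'mount': array([[ 2.03007975e-04, -2.76879411e-01,  9.60904652e-01,
        -6.92193446e-02],
       [ 9.99999979e-01,  2.72807634e-05, -2.03406747e-04,
         6.93896161e-04],
       [ 3.01049278e-05,  9.60904673e-01,  2.76879410e-01,
        -7.01908185e-02],
       [ 0.00000000e+00,  0.00000000e+00,  0.00000000e+00,
         1.00000000e+00]])}
```

View pics/a_side.png

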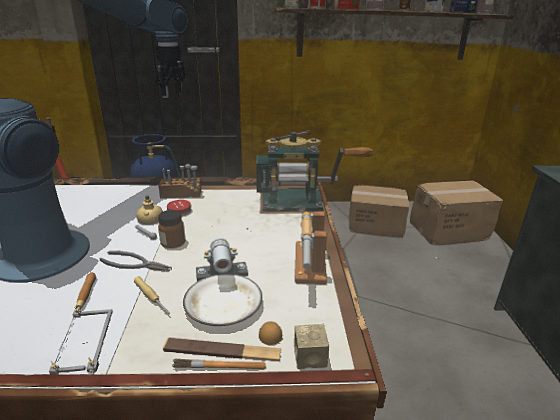

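View pics/a_top.png

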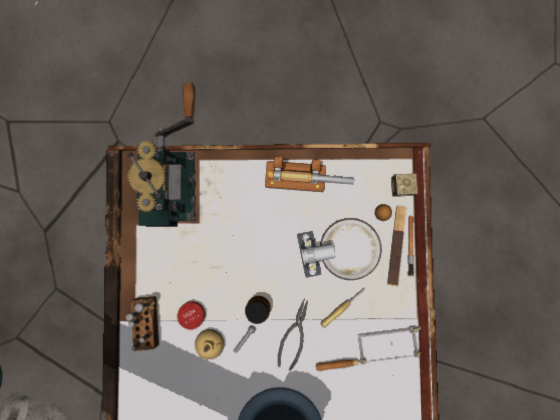

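View pics/a_wrist.png

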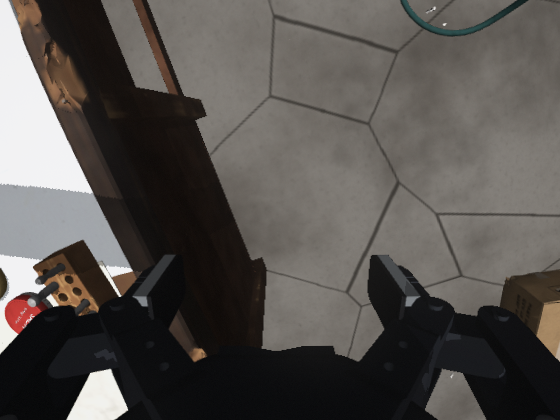

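```bash
cat > h.py <<'E'
import cv2,numpy as np
from scipy.spatial.transform import Rotation as R
def cloud(c,pose=None):
    H,W=c["range_z"].shape
    u,v=np.meshgrid(np.arange(W),np.arange(H))
    K=np.array([[c["fx"],0,c["cx"]],[0,c["fy"],c["cy"]],[0,0,1]])
    p=cv2.undistortPoints(np.stack([u,v],-1).reshape(-1,1,2).astype(float),K,c["D"]).reshape(H,W,2)
    z=c["range_z"]
    P=np.dstack([p[...,0]*z,p[...,1]*z,z])
    if "rvec" in c:
        Rm=cv2.Rodrigues(c["rvec"])[0]
        return (P-c["tvec"])@Rm
    M=c["mount"]; T=P@M[:3,:3].T+M[:3,3]
    return T@R.from_rotvec(pose["ee_rot"]).as_matrix().T+pose["eef_pos"]
def rays(c,uv,z):
    "top/side camera pixels onto plane at height z"
    K=np.array([[c["fx"],0,c["cx"]],[0,c["fy"],c["cy"]],[0,0,1]])
    p=cv2.undistortPoints(np.array(uv,float).reshape(-1,1,2),K,c["D"]).reshape(-1,2)
    Rm=cv2.Rodrigues(c["rvec"])[0]
    d=np.c_[p,np.ones(len(p))]@Rm; o=-Rm.T@c["tvec"]
    t=(z-o[2])/d[:,2]
    return o+d*t[:,None]
E
python3 - <<'E'
import numpy as np,cv2
from h import *
for n,(x0,y0,x1,y1),s in [("top",(240,140,430,300),4),("side",(170,200,350,380),4)]:
    c=np.load(f"pics/a_{n}.npy",allow_pickle=True).item()
    P=cloud(c)
    cv2.imwrite(f"pics/b_{n}.png",cv2.resize(c["color"][y0:y1,x0:x1,::-1],None,fx=s if n=="top" else 3.3,fy=s if n=="top" else 3.3,interpolation=cv2.INTER_CUBIC))
    if n=="top":
        np.set_printoptions(precision=3,suppress=True,linewidth=200)
        for uv in [(267,170),(300,176),(340,180),(353,181),(300,250),(320,252),(330,252),(350,250),(383,212),(405,185),(148,175),(200,220),(220,300)]:
            print(uv,P[uv[1],uv[0]])
E
```

```text
(267, 170) [0.643 0.024 0.014]
(300, 176) [ 0.615 -0.056  0.099]
(340, 180) [ 0.605 -0.149  0.097]
(353, 181) [ 0.602 -0.179  0.097]
(300, 250) [ 0.442 -0.057  0.011]
(320, 252) [ 0.438 -0.101  0.075]
(330, 252) [ 0.438 -0.125  0.077]
(350, 250) [ 0.44  -0.183  0.003]
(383, 212) [ 0.534 -0.262  0.027]
(405, 185) [ 0.597 -0.313  0.048]
(148, 175) [0.605 0.264 0.207]
(200, 220) [0.52  0.195 0.002]
(220, 300) [0.32  0.144 0.005]
```

View pics/b_top.png

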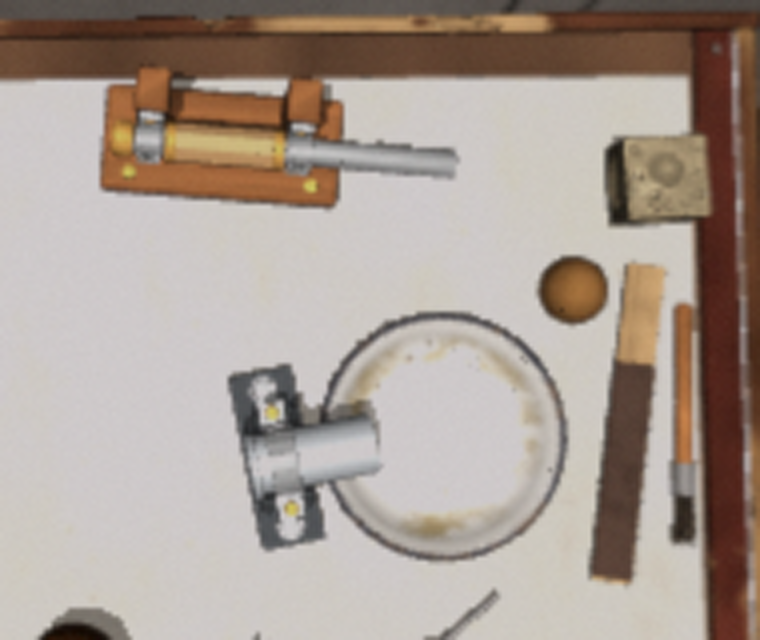

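View pics/b_side.png

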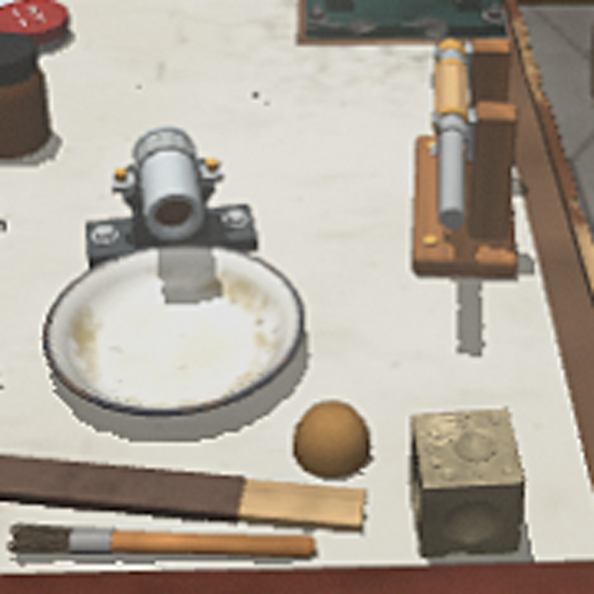

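```bash
python3 - <<'E'
import numpy as np,cv2
from h import *
np.set_printoptions(precision=4,suppress=True,linewidth=200)
for n in ["top","side"]:
    c=np.load(f"pics/a_{n}.npy",allow_pickle=True).item(); P=cloud(c).reshape(-1,3); rgb=c["color"].reshape(-1,3).astype(int)
    for name,(x0,x1,y0,y1,z0,z1) in dict(bar=(.58,.64,-.19,-.085,.08,.12),ram=(.59,.63,-.2,.05,.08,.12),tube=(.39,.48,-.15,-.04,.055,.1)).items():
        m=(P[:,0]>x0)&(P[:,0]<x1)&(P[:,1]>y0)&(P[:,1]<y1)&(P[:,2]>z0)&(P[:,2]<z1)
        Q=P[m]; mu=Q.mean(0); w,v=np.linalg.eigh(np.cov((Q-mu)[:,:2].T)); d=v[:,1]; d=d*np.sign(d[1])
        s=(Q-mu)[:,:2]@d
        print(n,name,m.sum(),mu,"dir",d,"yaw(y-axis vs world y)",np.degrees(np.arctan2(-d[0],d[1])),"ext",s.min(),s.max())
        print("  ends",mu[:2]+d*s.min(),mu[:2]+d*s.max(), "zmax",np.percentile(Q[:,2],[5,50,98]))
        # bins: center x-range
        for a in np.linspace(s.min(),s.max(),9)[:-1]:
            k=(s>=a)&(s<a+(s.max()-s.min())/8); q=Q[k]
            if k.sum()>3: 
                t=(q-mu)[:,:2]@np.array([d[1],-d[0]])
                print("   ",round(a,3),k.sum(),"t",t.min(),t.max(),"z",q[:,2].max())
    # dish, cake
    for name,(x0,x1,y0,y1,z0,z1) in dict(dishrim=(.34,.55,-.27,-.05,.012,.03),cake=(.49,.57,-.30,-.235,.01,.04),dome=(.55,.65,-.36,-.28,.03,.07),mill=(.4,.8,.12,.4,.03,.3)).items():
        m=(P[:,0]>x0)&(P[:,0]<x1)&(P[:,1]>y0)&(P[:,1]<y1)&(P[:,2]>z0)&(P[:,2]<z1); Q=P[m]
        print(n,name,m.sum(),Q.min(0),Q.max(0))
E
```

```text
top bar 350 [ 0.6114 -0.1236  0.0994] dir [0.2163 0.9763] yaw(y-axis vs world y) -12.4938934943959 ext -0.05698595197468819 0.04320052021409827
  ends [ 0.5991 -0.1793] [ 0.6208 -0.0815] zmax [0.092  0.0985 0.1122]
    -0.057 33 t -0.003380648620130371 0.011260847993512653 z 0.1008262839828252
    -0.044 38 t -0.0061610404278593925 0.010333255689707095 z 0.10172721833348045
    -0.032 36 t -0.006812155138876976 0.00775532918034142 z 0.1025805445162905
    -0.019 38 t -0.008640236355469223 0.007751720466910404 z 0.10158194090751836
    -0.007 38 t -0.010748793795729962 0.004830142556012804 z 0.10226221148999101
    0.006 35 t -0.012219861658152193 0.003925245555723077 z 0.10098265877671764
    0.018 56 t -0.0179273008272549 0.0217945846626712 z 0.11190296568010012
    0.031 75 t -0.016726876838650064 0.02099606956202939 z 0.11584242126168384
top ram 758 [ 0.613  -0.0731  0.099 ] dir [0.0797 0.9968] yaw(y-axis vs world y) -4.570528601210046 ext -0.1067903835145951 0.09267065694351188
  ends [ 0.6045 -0.1795] [0.6204 0.0193] zmax [0.0919 0.0993 0.1078]
    -0.107 73 t -0.007495844880836
[... 3869 characters left out ...]
7757690194423456 z 0.07813870545493183
    -0.004 46 t -0.016755782261849695 0.018858253692929868 z 0.07715272742092334
    0.006 55 t -0.023794988905530532 0.024060888335467524 z 0.07963012644137232
    0.016 100 t -0.03171008776722034 0.0342961514652779 z 0.08111327119091076
    0.026 35 t -0.028776132849921546 0.030536502618334023 z 0.07963885158075287
    0.036 46 t -0.017140146116403812 0.019657772888785806 z 0.07949645175996208
side dishrim 1172 [ 0.3679 -0.2699  0.012 ] [ 0.5488 -0.0598  0.0297]
side cake 353 [ 0.4913 -0.2884  0.0102] [ 0.5542 -0.2352  0.0271]
side dome 961 [ 0.5743 -0.3436  0.0301] [ 0.6261 -0.2903  0.052 ]
side mill 3461 [0.5026 0.1692 0.0302] [0.7989 0.3092 0.2109]
```

```bash
cat >> h.py <<'E'
np.set_printoptions(precision=4,suppress=True,linewidth=200)
def ori(yaw_deg,sgn):
    "tool pointing down, tool y = sgn*(x axis of frame yawed)"
    a=np.radians(yaw_deg); ex=np.array([np.cos(a),np.sin(a),0])*sgn; X=np.array([0,0,-1.]); 
    return R.from_matrix(np.c_[X,ex,np.cross(X,ex)])
def goal(bot,p,Rt):
    o=bot.get_obs(); Rc=R.from_rotvec(o["ee_rot"])
    d=Rc.inv().apply(np.array(p)-o["eef_pos"]); r=(Rc.inv()*Rt).as_rotvec()
    print("t",o["time"],"tcp",o["eef_pos"],"w",o["gripper_width"],"F",o["ft_force"],"q",o["qpos"])
    print("shift units",d/0.6,"|d| mm",np.linalg.norm(d)*1e3,"turn units",np.degrees(r)/60)
    return o
E
python3 - <<'E'
from h import *
from rig import bot
print(R.from_rotvec(bot.get_obs()["ee_rot"]).as_matrix())
for s in (1,-1): goal(bot,[0.6153,-0.0464,0.30],ori(-4.7,s))
c=np.load("pics/a_top.npy",allow_pickle=True).item(); P=cloud(c)
for uv in [(257,310),(190,315),(209,345),(245,338)]: print(uv,P[uv[1]-3:uv[1]+4,uv[0]-3:uv[0]+4].reshape(-1,3).max(0))
Q=P.reshape(-1,3); m=(Q[:,2]>.006)&(Q[:,0]>.36)&(Q[:,0]<.52)&(Q[:,1]>-.045)&(Q[:,1]<.16); print(m.sum(),Q[m][:20])
E
```

```text
[[-0.0007  0.3257  0.9455]
 [-0.0013  0.9455 -0.3257]
 [-1.     -0.0015 -0.0003]]
t 0.15 tcp [0.2116 0.6143 0.303 ] w 0.08550697198682645 F [-0.1384 -0.1892 -0.228 ] q [ 1.0649  0.2457  1.5587  0.      1.3387 -0.1741]
shift units [ 0.006  -0.8219  0.9949] |d| mm 774.2748544301733 turn units [1.2615 0.0007 0.0014]
t 0.15 tcp [0.2116 0.6143 0.303 ] w 0.08550697198682645 F [-0.1384 -0.1892 -0.228 ] q [ 1.0649  0.2457  1.5587  0.      1.3387 -0.1741]
shift units [ 0.006  -0.8219  0.9949] |d| mm 774.2748544301733 turn units [-1.7385 -0.0015  0.0008]
(257, 310) [0.313  0.0546 0.0868]
(190, 315) [0.2942 0.2227 0.0266]
(209, 345) [0.2291 0.1702 0.0735]
(245, 338) [0.2365 0.0897 0.0216]
1022 [[ 0.4696 -0.0123  1.1178]
 [ 0.4696 -0.0123  1.1178]
 [ 0.4696 -0.0123  1.1178]
 [ 0.4696 -0.0123  1.1178]
 [ 0.4696 -0.0123  1.1178]
 [ 0.4696 -0.0123  1.1178]
 [ 0.4696 -0.0123  1.1178]
 [ 0.4696 -0.0123  1.1178]
 [ 0.4696 -0.0123  1.1178]
 [ 0.4696 -0.0123  1.1178]
 [ 0.4696 -0.0123  1.1178]
 [ 0.4696 -0.0123  1.1178]
 [ 0.4696 -0.0123  1.1178]
 [ 0.4696 -0.0123  1.1178]
 [ 0.4696 -0.0123  1.1178]
 [ 0.4696 -0.0123  1.1178]
 [ 0.4696 -0.0123  1.1178]
 [ 0.4696 -0.0123  1.1178]
 [ 0.4696 -0.0123  1.1178]
 [ 0.4696 -0.0123  1.1178]]
```

>>> {"api": "jog_arm", "payload": {"steps": [[1,[0,-0.062,0.052],[0,0,0]],[1,[0,-0.062,0.052],[0,0,0]],[1,[0,-0.062,0.052],[0,0,0]],[1,[0,-0.062,0.052],[0,0,0]],[1,[0,-0.062,0.052],[0,0,0]],[1,[0,-0.062,0.052],[0,0,0]],[1,[0,-0.062,0.052],[0,0,0]],[1,[0,-0.062,0.052],[0,0,0]]], "newtons": 60}}

```text
time: 0.95
eef_pos: [0.3519, 0.2439, 0.2996]
ee_rot: [0.248, 1.558, -0.255]
ft_force: [1.3, -0.2, 0.6]
gripper_width: 0.0857
```

```bash
cat >> h.py <<'E'
def plan(bot,p,Rt,n):
    "equal straight steps with equal turns; prints rows in tool units"
    o=bot.get_obs(); Rc=R.from_rotvec(o["ee_rot"]); w=(Rc.inv()*Rt).as_rotvec(); d=(np.array(p)-o["eef_pos"])/n
    for i in range(n): print(np.round((Rc*R.from_rotvec(w*i/n)).inv().apply(d)/.6,4), np.round(np.degrees(w/n)/60,4))
E
python3 - <<'E'
from h import *
from rig import bot
goal(bot,[0.6153,-0.0464,0.30],ori(-4.7,1)); plan(bot,[0.6053,-0.0464,0.26],ori(-4.7,1),10)
E
```

```text
t 0.95 tcp [0.3519 0.2439 0.2996] w 0.08565481001336134 F [ 1.3264 -0.1644  0.6451] q [ 0.3414 -0.3029  2.1015 -0.0031  1.3467 -0.9086]
shift units [ 0.0003 -0.3212  0.569 ] |d| mm 392.0162849461186 turn units [1.2726 0.0021 0.0045]
[ 0.0067 -0.0326  0.0553] [0.1273 0.0002 0.0004]
[ 0.0067 -0.025   0.0592] [0.1273 0.0002 0.0004]
[ 0.0067 -0.0169  0.062 ] [0.1273 0.0002 0.0004]
[ 0.0066 -0.0085  0.0637] [0.1273 0.0002 0.0004]
[0.0066 0.     0.0642] [0.1273 0.0002 0.0004]
[0.0066 0.0085 0.0637] [0.1273 0.0002 0.0004]
[0.0066 0.0169 0.062 ] [0.1273 0.0002 0.0004]
[0.0066 0.025  0.0592] [0.1273 0.0002 0.0004]
[0.0066 0.0326 0.0553] [0.1273 0.0002 0.0004]
[0.0066 0.0397 0.0505] [0.1273 0.0002 0.0004]
```

>>> {"api": "jog_arm", "payload": {"steps": [[1,[0,-0.033,0.055],[0.127,0,0]],[1,[0,-0.025,0.059],[0.127,0,0]],[1,[0,-0.017,0.062],[0.127,0,0]],[1,[0,-0.008,0.064],[0.127,0,0]],[1,[0,0,0.064],[0.127,0,0]],[1,[0.005,0.008,0.064],[0.127,0,0]],[1,[0.01,0.017,0.062],[0.127,0,0]],[1,[0.01,0.025,0.059],[0.127,0,0]]]}}

```text
time: 1.75
eef_pos: [0.5546, -0.0058, 0.285]
ee_rot: [1.104, 1.269, -1.107]
ft_force: [-0.1, 1.4, 0.5]
gripper_width: 0.0855
```

>>> {"api": "jog_arm", "payload": {"steps": [[1,[0.015,0.033,0.055],[0.127,0,0]],[1,[0.02,0.04,0.05],[0.127,0,0]],[1,[0,0,0],[0,0,0]]]}}

```text
time: 2.05
eef_pos: [0.6056, -0.0722, 0.2613]
ee_rot: [1.312, 1.135, -1.317]
ft_force: [-1.0, 0.2, -0.8]
gripper_width: 0.0854
```

```bash
python3 - <<'E'
from h import *
from rig import bot,optics
o=goal(bot,[0.6153,-0.0464,0.15],ori(-4.7,1))
c=optics.camera("wrist"); c["pose"]={k:o[k] for k in("eef_pos","ee_rot")}
np.save("pics/c.npy",c,allow_pickle=True); cv2.imwrite("pics/c.png",c["color"][:,:,::-1])
E
```

```text
t 2.05 tcp [ 0.6056 -0.0722  0.2613] w 0.08543741571629043 F [-0.9908  0.1595 -0.834 ] q [-0.3033  0.1936  1.6986 -0.0036  1.2494 -0.1574]
shift units [ 0.1854  0.0099 -0.0455] |d| mm 114.69584112875593 turn units [-0.0599  0.0032  0.0007]
```

View pics/c.png

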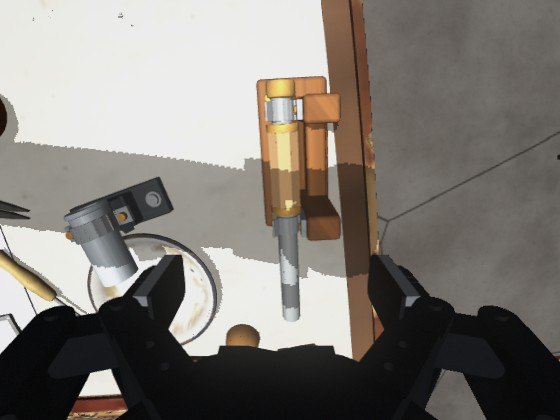

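```bash
cat > fit.py <<'E'
from h import *
def fit(P,box):
    x0,x1,y0,y1,z0,z1=box; P=P.reshape(-1,3)
    Q=P[(P[:,0]>x0)&(P[:,0]<x1)&(P[:,1]>y0)&(P[:,1]<y1)&(P[:,2]>z0)&(P[:,2]<z1)]
    mu=Q.mean(0); w,v=np.linalg.eigh(np.cov((Q-mu)[:,:2].T)); d=v[:,1]; d=d*np.sign(d[1]); s=(Q-mu)[:,:2]@d; n=np.array([d[1],-d[0]]); t=(Q-mu)[:,:2]@n
    print(len(Q),"mu",mu,"dir",d,"yaw",np.degrees(np.arctan2(-d[0],d[1])),"ends",mu[:2]+d*s.min(),mu[:2]+d*s.max(),"z98",np.percentile(Q[:,2],98))
    for a in np.linspace(s.min(),s.max(),9)[:-1]:
        k=(s>=a)&(s<a+(s.max()-s.min())/8)
        if k.sum()>3: print("   s",round(a,3),k.sum(),"t",np.round([t[k].min(),t[k].max()],4),"mid",mu[:2]+d*(a+(s.max()-s.min())/16)+n*(t[k].min()+t[k].max())/2,"z",Q[k][:,2].max().round(4))
E
python3 - <<'E'
from fit import *
c=np.load("pics/c.npy",allow_pickle=True).item(); P=cloud(c,c["pose"])
fit(P,(.58,.634,-.2,.05,.08,.12)); fit(P,(.39,.48,-.15,-.04,.06,.1)) 
E
```

```text
6621 mu [ 0.6155 -0.0618  0.0978] dir [0.0858 0.9963] yaw -4.924892264900398 ends [ 0.6055 -0.1787] [0.6227 0.0211] z98 0.10821056030131916
   s -0.117 427 t [-0.0098  0.0063] mid [ 0.6048 -0.166 ] z 0.0982
   s -0.092 475 t [-0.0098  0.0063] mid [ 0.607  -0.1411] z 0.0984
   s -0.067 528 t [-0.0096  0.0064] mid [ 0.6093 -0.1161] z 0.0982
   s -0.042 1105 t [-0.0133  0.0211] mid [ 0.6169 -0.0916] z 0.1108
   s -0.017 971 t [-0.0132  0.0199] mid [ 0.6185 -0.0666] z 0.1083
   s 0.008 944 t [-0.0123  0.0097] mid [ 0.616  -0.0412] z 0.1022
   s 0.033 1054 t [-0.0123  0.0139] mid [ 0.6203 -0.0164] z 0.1063
   s 0.058 1117 t [-0.0124  0.0134] mid [0.6221 0.0086] z 0.1057
3223 mu [ 0.4413 -0.0905  0.0727] dir [-0.1723  0.985 ] yaw 9.921673211250724 ends [ 0.4483 -0.1308] [ 0.4352 -0.0556] z98 0.07981571381618463
   s -0.041 334 t [-0.0212  0.0114] mid [ 0.4427 -0.127 ] z 0.078
   s -0.031 355 t [-0.0216  0.0115] mid [ 0.4409 -0.1176] z 0.0784
   s -0.022 365 t [-0.0216  0.0115] mid [ 0.4392 -0.1082] z 0.0785
   s -0.012 378 t [-0.0217  0.0114] mid [ 0.4375 -0.0988] z 0.0784
   s -0.003 371 t [-0.0222  0.0133] mid [ 0.4365 -0.0893] z 0.0778
   s 0.007 486 t [-0.0385  0.0252] mid [ 0.4327 -0.0803] z 0.0815
   s 0.016 485 t [-0.0377  0.0253] mid [ 0.4315 -0.0708] z 0.0812
   s 0.026 449 t [-0.0242  0.0144] mid [ 0.4311 -0.0611] z 0.0808
```

```bash
python3 - <<'E'
from h import *
from rig import bot,optics
o=goal(bot,[0.6153,-0.0453,0.2],ori(-4.9,1)); plan(bot,[0.6153,-0.0453,0.2],ori(-4.9,1),3)
c=np.load("pics/c.npy",allow_pickle=True).item(); P=cloud(c,c["pose"]).reshape(-1,3)
m=(P[:,1]>-.08)&(P[:,1]<-.01)&(P[:,0]>.63)&(P[:,0]<.75)&(P[:,2]>-.1)
for x in np.arange(.63,.75,.01):
    k=m&(P[:,0]>=x)&(P[:,0]<x+.01); print(x.round(3),k.sum(),P[k][:,2].max().round(3) if k.any() else None)
E
```

```text
t 2.1 tcp [ 0.6049 -0.0707  0.2621] w 0.08519665212524884 F [0.2303 0.0769 0.2994] q [-0.3014  0.1909  1.7003 -0.003   1.2505 -0.1589]
shift units [ 0.1034  0.0112 -0.0446] |d| mm 67.89694160195273 turn units [-0.0535  0.0027  0.0005]
[ 0.0345  0.0037 -0.0149] [-0.0178  0.0009  0.0002]
[ 0.0345  0.004  -0.0148] [-0.0178  0.0009  0.0002]
[ 0.0345  0.0043 -0.0147] [-0.0178  0.0009  0.0002]
0.63 4171 0.289
0.64 3726 0.284
0.65 2698 0.288
0.66 5428 0.289
0.67 2888 0.282
0.68 666 0.263
0.69 624 0.001
0.7 696 0.006
0.71 98 0.004
0.72 0 None
0.73 0 None
0.74 0 None
```

>>> {"api": "jog_arm", "payload": {"steps": [[1,[0.035,0.004,-0.015],[-0.018,0.001,0]],[1,[0.035,0.004,-0.015],[-0.018,0.001,0]],[1,[0.035,0.004,-0.015],[-0.018,0,0]],[1,[0,0,0],[0,0,0]],[1,[0,0,0],[0,0,0]]]}}

```text
time: 2.6
eef_pos: [0.6146, -0.0413, 0.2]
ee_rot: [1.266, 1.17, -1.265]
ft_force: [0.7, -0.8, 0.9]
gripper_width: 0.0854
```

```bash
python3 - <<'E'
from fit import *
from rig import bot,optics
o=goal(bot,[0.6153,-0.0453,0.153],ori(-4.9,1)); print(o["joint_velocities"])
c=optics.camera("wrist"); c["pose"]={k:o[k] for k in("eef_pos","ee_rot")}
np.save("pics/d.npy",c,allow_pickle=True); cv2.imwrite("pics/d.png",c["color"][:,:,::-1])
P=cloud(c,c["pose"])
fit(P,(.58,.634,-.2,.05,.08,.12)); fit(P,(.39,.48,-.15,-.04,.06,.1)) 
E
```

```text
t 2.6 tcp [ 0.6146 -0.0413  0.2   ] w 0.08536176368966816 F [ 0.6696 -0.8105  0.8965] q [-0.2509  0.2772  1.7203 -0.0001  1.1423 -0.174 ]
shift units [0.0783 0.0016 0.0065] |d| mm 47.139686109207005 turn units [ 0.0082  0.0004 -0.0016]
[ 0.0154  0.0007  0.0227  0.0041  0.0065 -0.0058]
8629 mu [ 0.6179 -0.0428  0.0983] dir [0.054  0.9985] yaw -3.0982347509854393 ends [ 0.6134 -0.1264] [0.6214 0.0214] z98 0.10837899633000238
   s -0.084 424 t [-0.0119  0.0036] mid [ 0.6097 -0.117 ] z 0.0984
   s -0.065 766 t [-0.0149  0.019 ] mid [ 0.6169 -0.0988] z 0.11
   s -0.047 1518 t [-0.0148  0.0182] mid [ 0.6176 -0.0803] z 0.1107
   s -0.028 940 t [-0.0131  0.0083] mid [ 0.6145 -0.0616] z 0.1017
   s -0.01 1025 t [-0.0124  0.009 ] mid [ 0.6162 -0.0432] z 0.1019
   s 0.009 1140 t [-0.0122  0.0105] mid [ 0.618  -0.0248] z 0.1016
   s 0.027 1465 t [-0.0131  0.0142] mid [ 0.6204 -0.0064] z 0.1071
   s 0.046 1351 t [-0.0117  0.0134] mid [0.6218 0.0121] z 0.1052
2876 mu [ 0.4406 -0.0752  0.072 ] dir [-0.4254  0.905 ] yaw 25.173935437610204 ends [ 0.4569 -0.1099] [ 0.4295 -0.0515] z98 0.0800337468563721
   s -0.038 70 t [-0.0027  0.0015] mid [ 0.4547 -0.1065] z 0.0673
   s -0.03 98 t [-0.0018  0.0033] mid [ 0.4525 -0.0987] z 0.0691
   s -0.022 279 t [-0.0244  0.0061] mid [ 0.4401 -0.0956] z 0.0778
   s -0.014 494 t [-0.025  0.023] mid [ 0.444  -0.0848] z 0.0803
   s -0.006 581 t [-0.0227  0.0233] mid [ 0.4417 -0.077 ] z 0.0809
   s 0.002 584 t [-0.0404  0.0136] mid [ 0.4259 -0.0755] z 0.0808
   s 0.01 558 t [-0.0407  0.016 ] mid [ 0.4235 -0.0677] z 0.0807
   s 0.018 211 t [-0.0212  0.0087] mid [ 0.4255 -0.0578] z 0.0807
```

View pics/d.png

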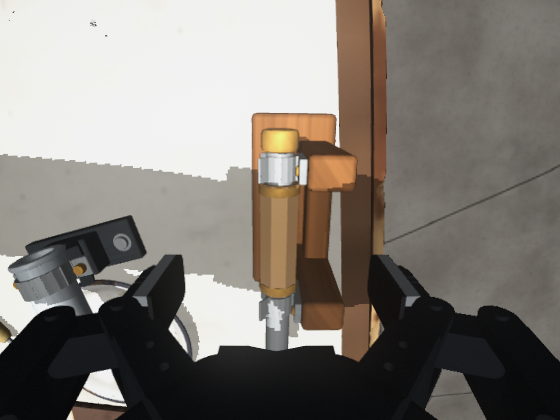

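>>> {"api": "jog_arm", "payload": {"steps": [[1,[0.03,0.001,0.003],[0.004,0,-0.001]],[1,[0.03,0.001,0.002],[0.004,0,0]],[1,[0.018,0,0],[0,0,0]],[1,[0,0,0],[0,0,0]],[1,[0,0,0],[0,0,0]]]}}

```text
time: 3.15
eef_pos: [0.6167, -0.0458, 0.154]
ee_rot: [1.275, 1.161, -1.269]
ft_force: [-0.4, -0.2, 0.6]
gripper_width: 0.0852
```

```bash
python3 - <<'E'
from fit import *
from rig import bot,optics
o=goal(bot,[0.6158,-0.0445,0.153],ori(-4.9,1))
c=optics.camera("wrist"); cv2.imwrite("pics/e.png",c["color"][:,:,::-1])
E
```

```text
t 3.15 tcp [ 0.6167 -0.0458  0.154 ] w 0.08522919529734384 F [-0.3892 -0.1709  0.5524] q [-0.2572  0.3429  1.7332 -0.0004  1.0585 -0.17  ]
shift units [ 0.0016 -0.0017 -0.002 ] |d| mm 1.8485441608096893 turn units [-0.0013  0.0014 -0.0065]
```

View pics/e.png

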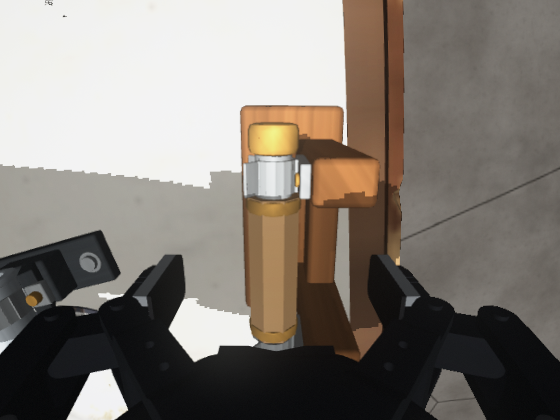

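>>> {"api": "jog_arm", "payload": {"steps": [[-1,[0.0015,-0.001,-0.001],[0,0,-0.005]],[-1,[0,0,0],[0,0,0]],[-1,[0,0,0],[0,0,0]],[-1,[0,0,0],[0,0,0]],[-1,[0,0,0],[0,0,0]],[-1,[0,0,0],[0,0,0]]], "newtons": 70}}

```text
time: 3.8
eef_pos: [0.6158, -0.0451, 0.1548]
ee_rot: [1.271, 1.165, -1.274]
ft_force: [-0.2, 0.6, 1.8]
gripper_width: 0.0199
```

```bash
python3 - <<'E'
from fit import *
from rig import bot,optics
o=goal(bot,[0.6158,-0.0445,0.153],ori(-4.9,1))
c=optics.camera("wrist"); cv2.imwrite("pics/f.png",c["color"][:,:,::-1])
E
```

```text
t 3.8 tcp [ 0.6158 -0.0451  0.1548] w 0.019925430560740198 F [-0.2494  0.6363  1.8301] q [-0.256   0.3423  1.7323 -0.0023  1.0665 -0.1683]
shift units [ 0.003  -0.0001 -0.0011] |d| mm 1.8966888087280276 turn units [-0.001   0.002  -0.0002]
```

View pics/f.png

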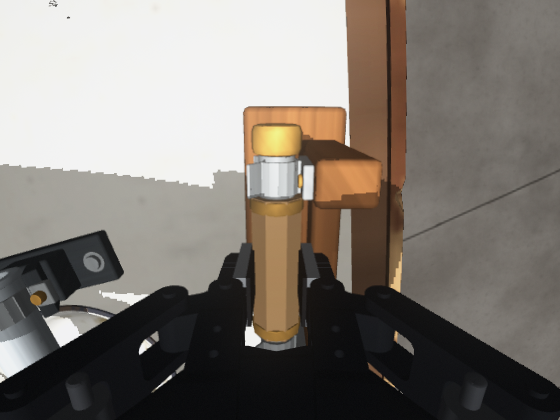

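>>> {"api": "jog_arm", "payload": {"steps": [[-1,[0,-0.013,0],[0,0,0]],[-1,[0,-0.013,0],[0,0,0]],[-1,[0,-0.013,0],[0,0,0]],[-1,[0,-0.013,0],[0,0,0]],[-1,[0,-0.02,0],[0,0,0]],[-1,[0,-0.03,0],[0,0,0]]]}}

```text
time: 4.45
eef_pos: [0.5544, -0.04, 0.1548]
ee_rot: [1.275, 1.158, -1.267]
ft_force: [-0.7, 1.0, -0.8]
gripper_width: 0.02
```

```bash
python3 - <<'E'
from fit import *
from rig import bot,optics
o=goal(bot,[0.55,-0.0395,0.1548],ori(-4.9,1))
c=optics.camera("wrist"); cv2.imwrite("pics/g.png",c["color"][:,:,::-1])
E
```

```text
t 4.45 tcp [ 0.5544 -0.04    0.1548] w 0.020018285780285406 F [-0.6503  1.0399 -0.8308] q [-0.2758  0.2101  1.8973 -0.0007  1.0244 -0.1886]
shift units [-0.0001 -0.0074 -0.0001] |d| mm 4.435894576445779 turn units [-0.0013  0.0023 -0.0091]
```

View pics/g.png

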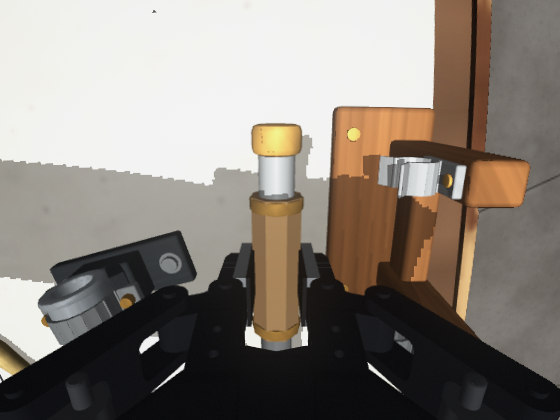

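```bash
python3 - <<'E'
from fit import *
from rig import bot,optics
plan(bot,[0.398,0.104,0.185],ori(10.5,1),6)
E
```

```text
[-0.009  -0.0459 -0.0359] [-0.0429  0.0004 -0.0007]
[-0.0089 -0.0442 -0.038 ] [-0.0429  0.0004 -0.0007]
[-0.0089 -0.0425 -0.0399] [-0.0429  0.0004 -0.0007]
[-0.0088 -0.0406 -0.0418] [-0.0429  0.0004 -0.0007]
[-0.0088 -0.0387 -0.0436] [-0.0429  0.0004 -0.0007]
[-0.0087 -0.0367 -0.0453] [-0.0429  0.0004 -0.0007]
```

>>> {"api": "jog_arm", "payload": {"steps": [[-1,[-0.03,-0.02,-0.036],[0,0,-0.004]],[-1,[-0.023,-0.042,-0.036],[-0.05,0,0]],[-1,[0,-0.044,-0.039],[-0.05,0,0]],[-1,[0,-0.043,-0.04],[-0.05,0,0]],[-1,[0,-0.041,-0.042],[-0.05,0,0]],[-1,[0,-0.039,-0.044],[-0.05,0,0]],[-1,[0,-0.02,-0.01],[0,0,0]],[-1,[0,0,0],[0,0,0]]]}}

```text
time: 5.3
eef_pos: [0.392, 0.1096, 0.1851]
ee_rot: [1.073, 1.289, -1.073]
ft_force: [-0.0, -0.6, -1.5]
gripper_width: 0.0197
```

```bash
python3 - <<'E'
from fit import *
from rig import bot,optics
o=goal(bot,[0.398,0.104,0.185],ori(10.5,1))
for n in ("top","side"):
    c=optics.camera(n); np.save(f"pics/h_{n}.npy",c,allow_pickle=True); cv2.imwrite(f"pics/h_{n}.png",c["color"][:,:,::-1])
c=np.load("pics/h_top.npy",allow_pickle=True).item(); 
cv2.imwrite("pics/h_topz.png",cv2.resize(c["color"][200:300,200:400,::-1],None,fx=4,fy=4,interpolation=cv2.INTER_CUBIC))
c=np.load("pics/h_side.npy",allow_pickle=True).item(); 
cv2.imwrite("pics/h_sidez.png",cv2.resize(c["color"][150:340,150:350,::-1],None,fx=3,fy=3,interpolation=cv2.INTER_CUBIC))
E
```

```text
t 5.3 tcp [0.392  0.1096 0.1851] w 0.019707855234775553 F [-0.0402 -0.6207 -1.5406] q [-0.0073 -0.2049  2.2483 -0.0009  1.0968 -0.1903]
shift units [0.0001 0.0082 0.011 ] |d| mm 8.227503206961558 turn units [ 0.0002  0.001  -0.0012]
```

View pics/h_topz.png

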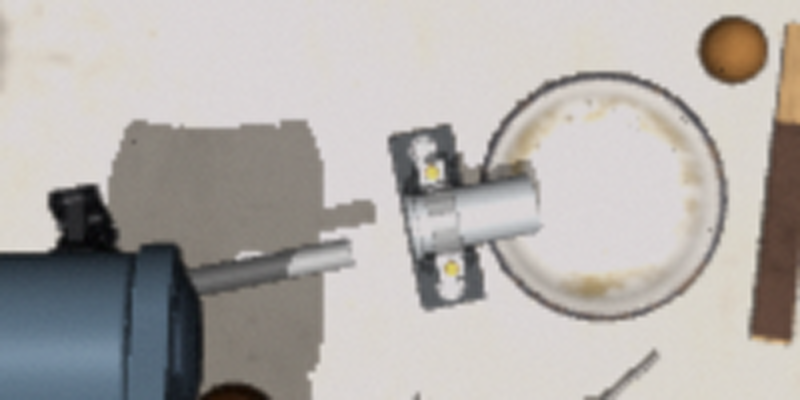

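View pics/h_sidez.png

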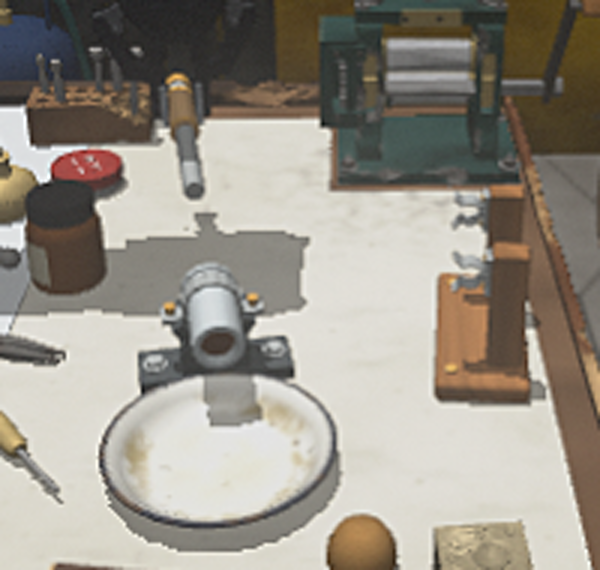

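```bash
python3 - <<'E'
from fit import *
for n in("top","side"):
    c=np.load(f"pics/h_{n}.npy",allow_pickle=True).item(); P=cloud(c); print(n)
    fit(P,(.38,.46,-.06,.04,.095,.15)); fit(P,(.39,.48,-.15,-.04,.066,.1)); fit(P,(.39,.48,-.15,-.101,.066,.1))
E
```

```text
top
207 mu [0.4111 0.0085 0.1267] dir [-0.1871  0.9823] yaw 10.781857541462088 ends [ 0.4171 -0.0235] [0.4049 0.0411] z98 0.13155715362351322
   s -0.033 25 t [-0.0078  0.0066] mid [ 0.4158 -0.0196] z 0.1315
   s -0.024 28 t [-0.0081  0.0074] mid [ 0.4145 -0.0114] z 0.1308
   s -0.016 26 t [-0.0068  0.0075] mid [ 0.4136 -0.0032] z 0.1314
   s -0.008 26 t [-0.0077  0.007 ] mid [0.4114 0.0047] z 0.1287
   s 0.0 26 t [-0.0078  0.0074] mid [0.41   0.0128] z 0.1338
   s 0.009 25 t [-0.0076  0.0075] mid [0.4087 0.0209] z 0.1318
   s 0.017 26 t [-0.0072  0.0074] mid [0.4073 0.029 ] z 0.1316
   s 0.025 24 t [-0.0075  0.0068] mid [0.4052 0.037 ] z 0.1333
496 mu [ 0.4349 -0.0948  0.0762] dir [-0.1835  0.983 ] yaw 10.573004534773442 ends [ 0.4421 -0.1332] [ 0.4282 -0.0587] z98 0.08345382974945002
   s -0.039 60 t [-0.0174  0.0159] mid [ 0.4405 -0.1287] z 0.084
   s -0.03 57 t [-0.0169  0.0169] mid [ 0.4395 -0.1192] z 0.0837
   s -0.02 58 t [-0.0174  0.0159] mid [ 0.437  -0.1101] z 0.0822
   s -0.011 60 t [-0.0174  0.0168] mid [ 0.4357 -0.1007] z 0.0819
   s -0.001 58 t [-0.0178  0.0164] mid [ 0
[... 2166 characters left out ...]
0187] mid [ 0.4294 -0.0622] z 0.0801
186 mu [ 0.4398 -0.1214  0.0735] dir [-0.3689  0.9295] yaw 21.6475565815283 ends [ 0.4461 -0.1373] [ 0.4314 -0.1005] z98 0.07747203657394042
   s -0.017 31 t [-0.0136  0.013 ] mid [ 0.4449 -0.1351] z 0.0769
   s -0.012 32 t [-0.0165  0.0147] mid [ 0.4425 -0.1308] z 0.0784
   s -0.007 26 t [-0.0157  0.0155] mid [ 0.4414 -0.1259] z 0.0773
   s -0.002 20 t [-0.0144  0.0168] mid [ 0.4408 -0.1208] z 0.077
   s 0.003 23 t [-0.0143  0.0166] mid [ 0.4389 -0.1162] z 0.0776
   s 0.008 19 t [-0.0132  0.0181] mid [ 0.4383 -0.1111] z 0.0774
   s 0.013 23 t [-0.0124  0.0176] mid [ 0.4366 -0.1064] z 0.0785
   s 0.018 11 t [-0.01    0.0066] mid [ 0.4308 -0.1034] z 0.0772
```

```bash
python3 - <<'E'
from fit import *
for n in("a_top","h_side"):
    c=np.load(f"pics/{n}.npy",allow_pickle=True).item(); P=cloud(c).reshape(-1,3)
    k=(abs(P[:,0]-.31)<.06)&(abs(P[:,1]-.05)<.06)&(P[:,2]>.05)&(P[:,2]<.11); print(n,k.sum(),P[k].min(0),P[k].max(0))
E
```

```text
a_top 505 [0.2758 0.0204 0.0503] [0.3301 0.0779 0.0868]
h_side 446 [0.2717 0.018  0.0501] [0.3302 0.0721 0.0814]
```

>>> {"api": "jog_arm", "payload": {"steps": [[-1,[0.0375,0.0067,0],[0,0,0]],[-1,[0.03,0,0],[0,0,0]],[-1,[0.02,0,0],[0,0,0]],[-1,[0.01,0,0],[0,0,0]],[-1,[0,0,0],[0,0,0]],[-1,[0,0,0],[0,0,0]]]}}

```text
time: 6.0
eef_pos: [0.4054, 0.1065, 0.1278]
ee_rot: [1.082, 1.278, -1.072]
ft_force: [-0.1, 0.5, -2.1]
gripper_width: 0.02
```

```bash
python3 - <<'E'
from fit import *
from rig import bot,optics
o=goal(bot,[0.396,0.1104,0.1265],ori(10.6,1))
for n in ("top","side"):
    c=optics.camera(n); P=cloud(c); print(n); np.save(f"pics/i_{n}.npy",c,allow_pickle=True)
    fit(P,(.38,.46,-.04,.03,.04,.1)); fit(P,(.39,.48,-.15,-.04,.066,.1))
    if n=="side": cv2.imwrite("pics/i.png",cv2.resize(c["color"][150:340,150:350,::-1],None,fx=3,fy=3,interpolation=cv2.INTER_CUBIC))
E
```

```text
t 6.0 tcp [0.4054 0.1065 0.1278] w 0.02000406857658456 F [-0.0532  0.4927 -2.1366] q [-0.0146 -0.0565  2.2446 -0.0016  0.9425 -0.1892]
shift units [ 0.002  -0.0142 -0.0092] |d| mm 10.227061191339224 turn units [-0.009   0.0033 -0.0099]
top
164 mu [0.4249 0.0015 0.0692] dir [-0.1843  0.9829] yaw 10.621541143287045 ends [ 0.4302 -0.0267] [0.4196 0.0299] z98 0.0742307828814241
   s -0.029 22 t [-0.008   0.0074] mid [ 0.4292 -0.0233] z 0.0743
   s -0.021 19 t [-0.0078  0.0066] mid [ 0.4276 -0.0162] z 0.075
   s -0.014 21 t [-0.0074  0.0073] mid [ 0.4268 -0.0091] z 0.074
   s -0.007 21 t [-0.0079  0.0069] mid [ 0.4251 -0.0021] z 0.0726
   s 0.0 20 t [-0.0067  0.0078] mid [0.4248 0.0052] z 0.0729
   s 0.007 22 t [-0.0079  0.0074] mid [0.4227 0.0121] z 0.0751
   s 0.015 19 t [-0.0063  0.0078] mid [0.4223 0.0194] z 0.0745
   s 0.022 19 t [-0.0075  0.0074] mid [0.4202 0.0263] z 0.0733
490 mu [ 0.4348 -0.095   0.0763] dir [-0.1907  0.9816] yaw 10.99603697254777 ends [ 0.4423 -0.1336] [ 0.4277 -0.0586] z98 0.08316611238312172
   s -0.039 59 t [-0.0178  0.0158] mid [ 0.4404 -0.1291] z 0.0816
   
[... 1076 characters left out ...]
.0083] mid [0.422  0.0256] z 0.0694
391 mu [ 0.436  -0.1007  0.0742] dir [-0.1836  0.983 ] yaw 10.578417697596784 ends [ 0.4428 -0.1369] [ 0.4282 -0.059 ] z98 0.07973091867475006
   s -0.037 72 t [-0.0149  0.0153] mid [ 0.442 -0.132] z 0.0784
   s -0.027 44 t [-0.0155  0.0164] mid [ 0.4405 -0.1222] z 0.0779
   s -0.017 48 t [-0.0153  0.0168] mid [ 0.439  -0.1124] z 0.0775
   s -0.007 38 t [-0.0145  0.0168] mid [ 0.4375 -0.1026] z 0.0774
   s 0.003 47 t [-0.017   0.0181] mid [ 0.4351 -0.093 ] z 0.0782
   s 0.013 64 t [-0.0188  0.0186] mid [ 0.4326 -0.0834] z 0.0803
   s 0.023 33 t [-0.0185  0.0198] mid [ 0.4316 -0.0735] z 0.0805
   s 0.033 44 t [-0.0175  0.0189] mid [ 0.4298 -0.0637] z 0.0805
```

View pics/i.png

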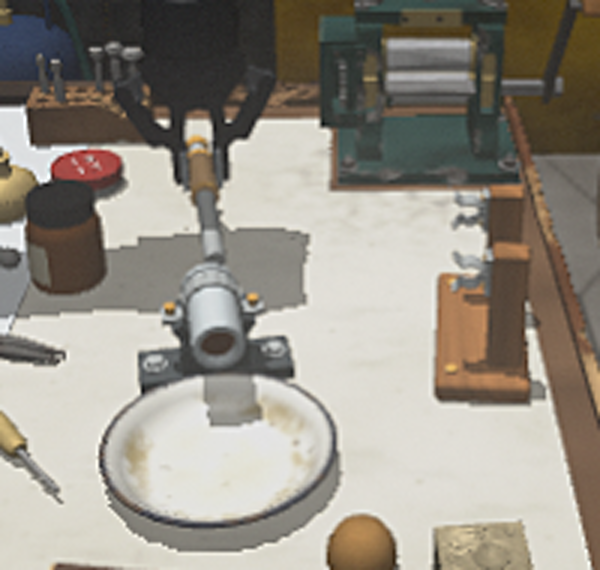

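>>> {"api": "jog_arm", "payload": {"steps": [[-1,[0.002,-0.013,0],[0,0.002,-0.01]],[-1,[0,0,0],[0,0,0]],[-1,[0,0,0],[0,0,0]],[-1,[0,0,0],[0,0,0]]]}}

```text
time: 6.5
eef_pos: [0.3977, 0.1052, 0.1281]
ee_rot: [1.079, 1.284, -1.077]
ft_force: [-0.4, 0.8, -1.6]
gripper_width: 0.0198
```

```bash
python3 - <<'E'
from fit import *
from rig import bot,optics
o=goal(bot,[0.397,0.105,0.1265],ori(10.6,1))
for n in ("top","side"):
    c=optics.camera(n); P=cloud(c); print(n); np.save(f"pics/j_{n}.npy",c,allow_pickle=True)
    fit(P,(.38,.46,-.04,.03,.04,.1))
E
```

```text
t 6.5 tcp [0.3977 0.1052 0.1281] w 0.019767164201779618 F [-0.3666  0.8278 -1.6311] q [-0.0182 -0.0741  2.2604 -0.0015  0.9523 -0.1934]
shift units [ 0.0027 -0.0011  0.0001] |d| mm 1.7551676032116648 turn units [-0.0085  0.0018 -0.0027]
top
167 mu [0.4167 0.0008 0.0695] dir [-0.182   0.9833] yaw 10.48733251693728 ends [ 0.4219 -0.0278] [0.4112 0.0302] z98 0.07393617844633522
   s -0.029 20 t [-0.0067  0.0073] mid [ 0.4216 -0.0241] z 0.0752
   s -0.022 22 t [-0.008   0.0074] mid [ 0.4196 -0.017 ] z 0.0721
   s -0.014 20 t [-0.0079  0.0066] mid [ 0.4179 -0.0098] z 0.073
   s -0.007 22 t [-0.0074  0.0077] mid [ 0.4174 -0.0024] z 0.0723
   s 0.0 22 t [-0.008   0.0073] mid [0.4156 0.0048] z 0.0741
   s 0.008 21 t [-0.0069  0.0077] mid [0.415  0.0121] z 0.0742
   s 0.015 22 t [-0.0076  0.0075] mid [0.4132 0.0193] z 0.0739
   s 0.023 17 t [-0.0061  0.0064] mid [0.412  0.0266] z 0.0735
side
114 mu [ 0.4184 -0.0064  0.0667] dir [-0.184   0.9829] yaw 10.60427537945534 ends [ 0.4231 -0.0316] [0.4117 0.0292] z98 0.07014129265572795
   s -0.026 32 t [-0.0067  0.007 ] mid [ 0.4225 -0.0277] z 0.0697
   s -0.018 10 t [-0.0057  0.0076] mid [ 0.4218 -0.02  ] z 0.07
   s -0.01 16 t [-0.0076  0.0083] mid [ 0.4199 -0.0125] z 0.0694
   s -0.002 12 t [-0.0068  0.0072] mid [ 0.4183 -0.0049] z 0.0698
   s 0.005 10 t [-0.0061  0.0079] mid [0.4176 0.0028] z 0.0707
   s 0.013 11 t [-0.0055  0.0083] mid [0.4166 0.0105] z 0.0692
   s 0.021 12 t [-0.007  0.007] mid [0.4138 0.0178] z 0.0702
   s 0.028 10 t [-0.0068  0.0053] mid [0.4117 0.0253] z 0.0699
```

>>> {"api": "jog_arm", "payload": {"steps": [[-1,[0.003,0,0.01],[0,0,0]],[-1,[0.001,0,0.015],[0,0,0]],[-1,[0,0,0.015],[0,0,0]],[-1,[0,0,0.015],[0,0,0]],[-1,[0,0,0],[0,0,0]],[-1,[0,0,0],[0,0,0]]]}}

```text
time: 7.2
eef_pos: [0.4044, 0.0691, 0.1256]
ee_rot: [1.08, 1.283, -1.078]
ft_force: [0.6, -1.1, -1.7]
gripper_width: 0.02
```

```bash
python3 - <<'E'
from fit import *
from rig import bot,optics
o=goal(bot,[0.397+.036*.186,0.105-.036*.983,0.1265],ori(10.6,1))
for n in ("top","side"):
    c=optics.camera(n); P=cloud(c); print(n); np.save(f"pics/k_{n}.npy",c,allow_pickle=True)
    fit(P,(.38,.46,-.052,.01,.04,.1))
    a=(slice(210,290),slice(240,380)) if n=="top" else (slice(200,320),slice(170,290)); cv2.imwrite(f"pics/k_{n}.png",cv2.resize(c["color"][a][:,:,::-1],None,fx=5,fy=5,interpolation=cv2.INTER_CUBIC))
E
```

```text
t 7.2 tcp [0.4044 0.0691 0.1256] w 0.020035099594604953 F [ 0.6237 -1.1286 -1.7384] q [-0.1083 -0.0714  2.2637 -0.0015  0.9458 -0.2824]
shift units [-0.0015 -0.001  -0.0011] |d| mm 1.2500461017911693 turn units [-0.0096  0.0021 -0.0029]
top
181 mu [ 0.4208 -0.0209  0.0672] dir [-0.1747  0.9846] yaw 10.063726358767255 ends [ 0.4264 -0.052 ] [0.4154 0.01  ] z98 0.07231524980178346
   s -0.032 22 t [-0.0067  0.0074] mid [ 0.426  -0.0481] z 0.0718
   s -0.024 24 t [-0.0079  0.0078] mid [ 0.4242 -0.0404] z 0.0706
   s -0.016 22 t [-0.0082  0.0068] mid [ 0.4222 -0.0327] z 0.0725
   s -0.008 22 t [-0.0071  0.0075] mid [ 0.4218 -0.0248] z 0.0707
   s -0.0 23 t [-0.0077  0.007 ] mid [ 0.4198 -0.0172] z 0.0738
   s 0.008 21 t [-0.0067  0.0074] mid [ 0.4191 -0.0093] z 0.0711
   s 0.016 24 t [-0.008   0.0077] mid [ 0.4173 -0.0017] z 0.0722
   s 0.024 23 t [-0.0082  0.007 ] mid [0.4155 0.006 ] z 0.0711
side
77 mu [ 0.4199 -0.0149  0.065 ] dir [-0.2006  0.9797] yaw 11.569441572873474 ends [ 0.4249 -0.0391] [0.4147 0.0109] z98 0.06751499969595645
   s -0.025 10 t [-0.0051  0.006 ] mid [ 0.4247 -0.0359] z 0.0674
   s -0.018 10 t [-0.007   0.0067] mid [ 0.4228 -0.0298] z 0.0671
   s -0.012 10 t [-0.0064  0.0071] mid [ 0.4221 -0.0234] z 0.0673
   s -0.006 8 t [-0.0055  0.0077] mid [ 0.4215 -0.017 ] z 0.0663
   s 0.001 13 t [-0.0051  0.0084] mid [ 0.4207 -0.0107] z 0.0676
   s 0.007 9 t [-0.0069  0.0072] mid [ 0.418  -0.0047] z 0.0668
   s 0.014 11 t [-0.0062  0.0078] mid [0.4174 0.0016] z 0.0666
   s 0.02 5 t [-0.0056  0.0039] mid [0.4145 0.0076] z 0.0681
```

View pics/k_top.png

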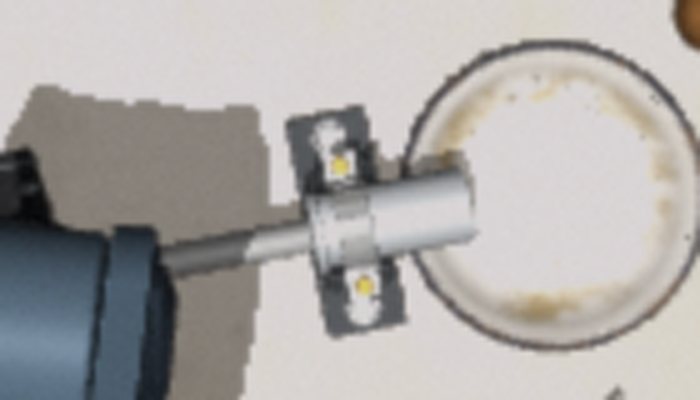

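View pics/k_side.png

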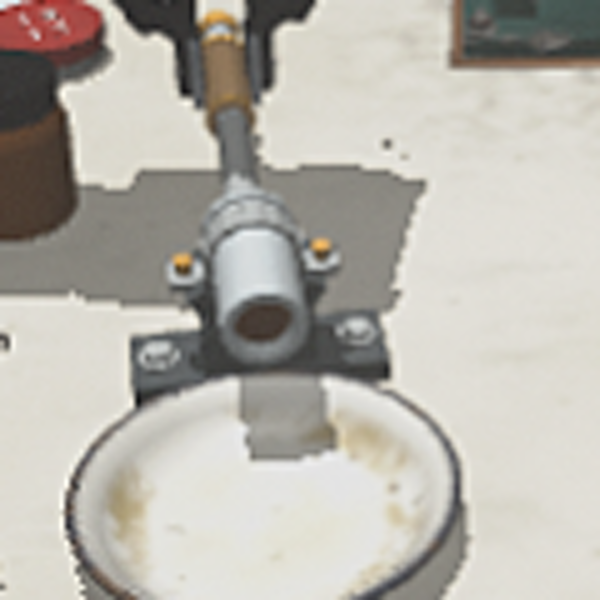

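>>> {"api": "jog_arm", "payload": {"steps": [[-1,[-0.001,0,0.015],[0,0,0]],[-1,[0,0.0002,0.018],[0,0,0]],[-1,[0,0.0002,0.018],[0,0,0]],[-1,[0,0.0002,0.018],[0,0,0]]]}}

```text
time: 7.7
eef_pos: [0.4101, 0.0325, 0.1253]
ee_rot: [1.086, 1.297, -1.072]
ft_force: [-0.6, 10.0, 0.3]
gripper_width: 0.0202
```

```bash
python3 - <<'E'
from fit import *
from rig import bot,optics
o=goal(bot,[0.4045+.08*.186,0.0691-.08*.983,0.1263],ori(10.2,1))
d=o["eef_pos"]-np.array([.4044,.0691,.1256]); print("along",d@[.186,-.983,0],"lat",d@[.983,.186,0])
E
```

```text
t 7.7 tcp [0.4101 0.0325 0.1253] w 0.020172453806853837 F [-0.5566  9.9517  0.2659] q [-0.2035 -0.0661  2.2595  0.0146  0.9519 -0.3895]
shift units [-0.0025  0.0028  0.0717] |d| mm 43.09497435650045 turn units [-0.0005 -0.0118 -0.0009]
along 0.0370051202775438 lat -0.0011711009224957718
```

>>> {"api": "jog_arm", "payload": {"steps": [[-1,[-0.001,0.001,0.018],[0,-0.006,0]],[-1,[-0.001,0.001,0.018],[0,-0.006,0]],[-1,[0,0,0.018],[0,-0.004,0]]]}}

```text
time: 8.0
eef_pos: [0.4155, 0.0035, 0.1255]
ee_rot: [1.081, 1.295, -1.075]
ft_force: [0.4, 9.7, 0.4]
gripper_width: 0.0197
```

```bash
python3 - <<'E'
from fit import *
from rig import bot,optics
o=goal(bot,[0.4045+.08*.186,0.0691-.08*.983,0.1263],ori(10.2,1))
d=o["eef_pos"]-np.array([.4044,.0691,.1256]); print("along",d@[.186,-.983,0],"lat",d@[.983,.186,0])
c=optics.camera("side"); cv2.imwrite(f"pics/l.png",cv2.resize(c["color"][200:320,170:290,::-1],None,fx=5,fy=5,interpolation=cv2.INTER_CUBIC))
E
```

```text
t 8.0 tcp [0.4155 0.0035 0.1255] w 0.019724716437658114 F [0.3757 9.6773 0.3745] q [-0.2688 -0.0545  2.2482  0.0075  0.9524 -0.4509]
shift units [-0.0015  0.0025  0.0225] |d| mm 13.639043137198144 turn units [-0.0002 -0.0072  0.0014]
along 0.06653847920823769 lat -0.0012776651918894664
```

View pics/l.png

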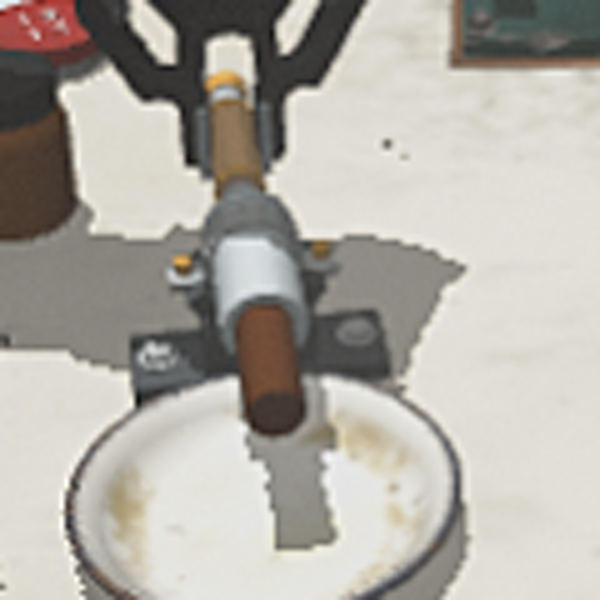

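>>> {"api": "jog_arm", "payload": {"steps": [[-1,[-0.001,0.001,0.012],[0,-0.005,0]],[-1,[0,0.001,0.012],[0,-0.003,0]],[-1,[0,0,0.01],[0,0,0]],[-1,[0,0,0],[0,0,0]],[-1,[0,0,0],[0,0,0]]]}}

```text
time: 8.55
eef_pos: [0.4216, -0.0204, 0.1266]
ee_rot: [1.073, 1.283, -1.08]
ft_force: [0.4, 0.3, -1.8]
gripper_width: 0.0197
```

```bash
python3 - <<'E'
from fit import *
from rig import bot,optics
o=goal(bot,[0.4045+.08*.186,0.0691-.08*.983,0.1263],ori(10.2,1))
d=o["eef_pos"]-np.array([.4044,.0691,.1256]); print("along",d@[.186,-.983,0],"lat",d@[.983,.186,0])
c=optics.camera("side"); cv2.imwrite(f"pics/m.png",cv2.resize(c["color"][200:320,170:290,::-1],None,fx=5,fy=5,interpolation=cv2.INTER_CUBIC))
E
```

```text
t 8.55 tcp [ 0.4216 -0.0204  0.1266] w 0.01969371703699805 F [ 0.3818  0.3106 -1.804 ] q [-0.3159 -0.0419  2.2335 -0.0071  0.9474 -0.4897]
shift units [ 0.0004 -0.0004 -0.0185] |d| mm 11.102891183124633 turn units [-0.0001  0.006   0.0004]
along 0.09119167784355914 lat 0.00023266356836396421
```

View pics/m.png

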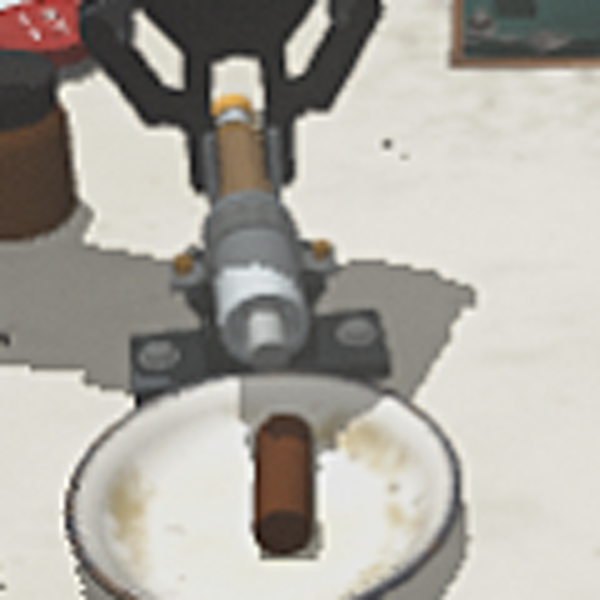

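>>> {"api": "jog_arm", "payload": {"steps": [[-1,[0,0,-0.02],[0,0.003,0]],[-1,[0,-0.0002,-0.03],[0,0,0]],[-1,[0,-0.0002,-0.03],[0,0,0]],[-1,[0,-0.0002,-0.03],[0,0,0]]]}}

```text
time: 9.0
eef_pos: [0.4089, 0.0474, 0.1265]
ee_rot: [1.078, 1.285, -1.081]
ft_force: [0.5, 1.4, -1.0]
gripper_width: 0.0197
```

```bash
python3 - <<'E'
from fit import *
from rig import bot,optics
o=goal(bot,[0.4045,0.0691,0.1263],ori(10.2,1))
d=o["eef_pos"]-np.array([.4044,.0691,.1256]); print("along",d@[.186,-.983,0],"lat",d@[.983,.186,0])
E
```

```text
t 9.0 tcp [0.4089 0.0474 0.1265] w 0.019741250028197207 F [ 0.4776  1.4274 -0.9987] q [-0.1605 -0.0683  2.2587 -0.0028  0.9506 -0.3337]
shift units [ 0.0003 -0.001  -0.0368] |d| mm 22.10137608801861 turn units [-0.0031  0.0022  0.0001]
along 0.022126492762569255 lat 0.0004108920638094536
```

>>> {"api": "jog_arm", "payload": {"steps": [[-1,[0,-0.0003,-0.03],[0,0.001,0]],[-1,[0,-0.0003,-0.03],[0,0,0]],[-1,[0,0,-0.03],[0,0,0]],[-1,[0,0,-0.03],[0,0,0]],[-1,[0,0.015,-0.01],[0,0,0]],[-1,[0,0.015,0],[0,0,0]],[-1,[0,0,0],[0,0,0]],[-1,[0,0,0],[0,0,0]]]}}

```text
time: 9.8
eef_pos: [0.4101, 0.1364, 0.1259]
ee_rot: [1.073, 1.291, -1.075]
ft_force: [-0.7, 0.1, -1.1]
gripper_width: 0.0198
```

```bash
python3 - <<'E'
from fit import *
from rig import bot,optics
o=goal(bot,[0.42,0.125,0.077],ori(10.2,1))
c=optics.camera("wrist"); cv2.imwrite("pics/n_w.png",c["color"][:,:,::-1])
for n in ("top","side"):
    c=optics.camera(n); P=cloud(c); print(n); np.save(f"pics/n_{n}.npy",c,allow_pickle=True)
    cv2.imwrite(f"pics/n_{n}.png",c["color"][:,:,::-1])
    fit(P,(.40,.48,-.03,.04,.035,.1))
E
```

```text
t 9.8 tcp [0.4101 0.1364 0.1259] w 0.01978307398219967 F [-0.7192  0.1374 -1.1408] q [ 0.0575 -0.0136  2.2076  0.0004  0.9492 -0.1249]
shift units [0.0815 0.013  0.0218] |d| mm 51.2092371508191 turn units [ 0.004  -0.0005  0.0015]
top
105 mu [0.4313 0.0208 0.067 ] dir [-0.2026  0.9793] yaw 11.690027683131417 ends [0.4349 0.0032] [0.4274 0.0396] z98 0.07113351918301061
   s -0.018 15 t [-0.0079  0.007 ] mid [0.434  0.0054] z 0.0711
   s -0.013 13 t [-0.0069  0.0074] mid [0.4338 0.0101] z 0.0715
   s -0.009 13 t [-0.0078  0.0067] mid [0.4321 0.0145] z 0.0708
   s -0.004 14 t [-0.0072  0.0077] mid [0.4319 0.0192] z 0.0686
   s 0.001 12 t [-0.0061  0.0065] mid [0.4309 0.0237] z 0.0695
   s 0.005 14 t [-0.0076  0.0074] mid [0.4297 0.0282] z 0.0697
   s 0.01 13 t [-0.0064  0.0079] mid [0.4296 0.0329] z 0.0712
   s 0.015 10 t [-0.0054  0.0067] mid [0.4285 0.0374] z 0.0704
side
85 mu [0.4326 0.014  0.063 ] dir [-0.2188  0.9758] yaw 12.639339663930953 ends [ 0.4358 -0.0003] [0.4269 0.0393] z98 0.06766379011008566
   s -0.015 34 t [-0.0067  0.0073] mid [0.4355 0.0022] z 0.0673
   s -0.01 8 t [-0.0058  0.0076] mid [0.4351 0.0073] z 0.0673
   s -0.004 6 t [-0.0051  0.0067] mid [0.4338 0.0123] z 0.0673
   s 0.001 8 t [-0.0068  0.005 ] mid [0.4311 0.0168] z 0.0677
   s 0.006 5 t [-0.0066  0.0077] mid [0.4314 0.0221] z 0.0664
   s 0.011 10 t [-0.006   0.0065] mid [0.43  0.027] z 0.0668
   s 0.016 8 t [-0.0049  0.0069] mid [0.4296 0.0321] z 0.0672
   s 0.021 5 t [-0.0044  0.0031] mid [0.4268 0.0367] z 0.0685
```

View pics/n_w.png

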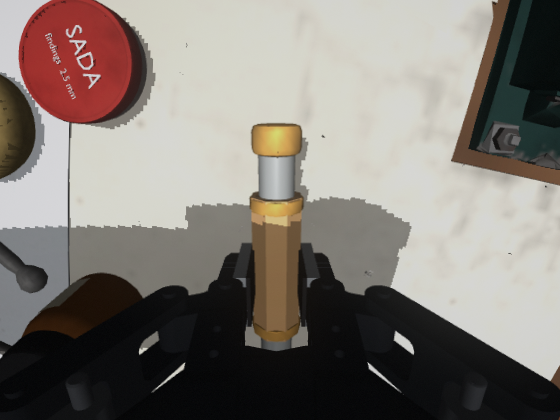

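View pics/n_top.png

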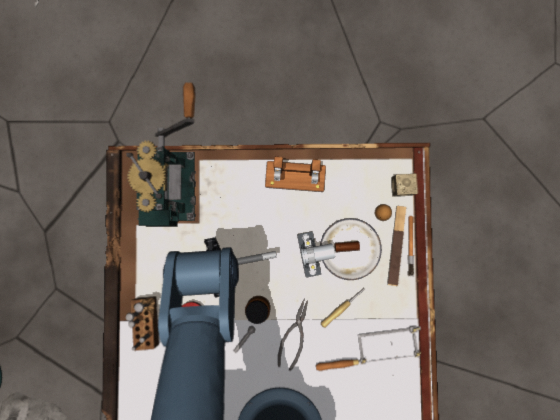

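>>> {"api": "jog_arm", "payload": {"steps": [[-1,[0.02,0.015,0],[0,0,0]],[-1,[0.025,0,0],[0,0,0]],[-1,[0.02,0,0],[0,0,0]],[-1,[0.008,0,0],[0,0,0]],[-1,[0,0,0],[0,0,0]],[-1,[0,0,0],[0,0,0]]]}}

```text
time: 10.55
eef_pos: [0.4193, 0.1362, 0.081]
ee_rot: [1.077, 1.289, -1.077]
ft_force: [-0.4, 0.0, -1.7]
gripper_width: 0.0201
```

```bash
python3 - <<'E'
from fit import *
from rig import bot,optics
R0=ori(10.2,1); o=goal(bot,[0.42,0.135,0.0775],R0)
c=optics.camera("side"); P=cloud(c); fit(P,(.40,.48,-.03,.04,.01,.1))
E
```

```text
t 10.55 tcp [0.4193 0.1362 0.081 ] w 0.020078901915410622 F [-0.3825  0.0417 -1.6633] q [ 0.0557  0.1099  2.1896  0.0002  0.8425 -0.1225]
shift units [0.0059 0.0008 0.0021] |d| mm 3.77249072738745 turn units [-0.     -0.0002  0.0004]
48 mu [0.4433 0.0183 0.0197] dir [-0.3112  0.9504] yaw 18.129133727258434 ends [0.449  0.0009] [0.4362 0.0401] z98 0.02344772994229556
   s -0.018 11 t [-0.0032  0.0042] mid [0.4487 0.0035] z 0.0202
   s -0.013 5 t [-0.0044  0.0027] mid [0.4458 0.0079] z 0.0219
   s -0.008 5 t [-0.0034  0.0038] mid [0.4452 0.0132] z 0.022
   s -0.003 6 t [-0.0045  0.0057] mid [0.444  0.0182] z 0.0234
   s 0.002 4 t [-0.0029  0.0046] mid [0.4426 0.0232] z 0.0222
   s 0.007 6 t [-0.0047  0.0032] mid [0.4395 0.0276] z 0.0237
   s 0.013 5 t [-0.0053  0.0063] mid [0.4391 0.0329] z 0.0221
   s 0.018 6 t [-0.0043  0.0058] mid [0.4377 0.0378] z 0.0221
```

>>> {"api": "jog_arm", "payload": {"steps": [[-1,[0.003,0,0],[0,0,0]],[-1,[0.003,0,0],[0,0,0]],[-1,[0,0,0],[0,0,0]],[-1,[0,0,0],[0,0,0]]]}}

```text
time: 11.0
eef_pos: [0.4202, 0.1364, 0.0786]
ee_rot: [1.078, 1.286, -1.075]
ft_force: [0.3, -0.8, -1.1]
gripper_width: 0.0199
```

>>> {"api": "jog_arm", "payload": {"steps": [[-1,[0.002,0,0],[0,0,0]],[-1,[0.0015,0,0],[0,0,0]],[-1,[0,0,0],[0,0,0]]]}}

```text
time: 11.3
eef_pos: [0.4205, 0.1364, 0.0767]
ee_rot: [1.078, 1.286, -1.074]
ft_force: [-0.9, -0.3, 0.6]
gripper_width: 0.0202
```

>>> {"api": "jog_arm", "payload": {"steps": [[-0.3,[0,0,0],[0,0,0]],[-0.1,[0,0,0],[0,0,0]],[0.2,[0,0,0],[0,0,0]],[0.6,[0,0,0],[0,0,0]],[0.6,[0,0,0],[0,0,0]]]}}

```text
time: 11.8
eef_pos: [0.4213, 0.1365, 0.0773]
ee_rot: [1.079, 1.284, -1.073]
ft_force: [-0.4, 0.5, -0.3]
gripper_width: 0.0683
```

```bash
python3 - <<'E'
from fit import *
from rig import bot,optics
o=goal(bot,[0.42,0.135,0.0775],ori(10.2,1))
c=optics.camera("wrist"); cv2.imwrite("pics/o_w.png",c["color"][:,:,::-1])
E
```

```text
t 11.8 tcp [0.4213 0.1365 0.0773] w 0.06831740438003711 F [-0.3903  0.5361 -0.2515] q [ 0.0561  0.121   2.1869  0.0002  0.8283 -0.1225]
shift units [-0.0004 -0.0026  0.002 ] |d| mm 1.9775846479769326 turn units [ 0.0004  0.0005 -0.0051]
```

View pics/o_w.png

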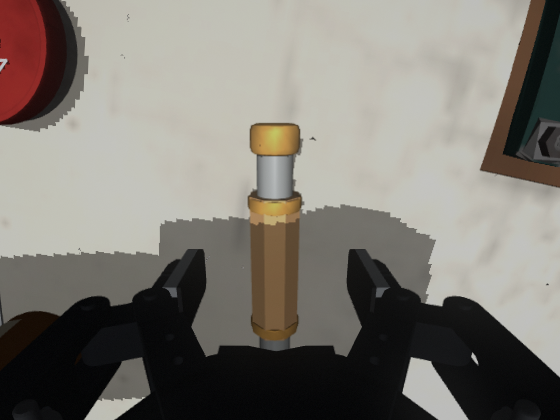

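Released cleanly. Rise straight up, then verify.

>>> {"api": "jog_arm", "payload": {"steps": [[0.6,[-0.03,0,0],[0,0,0]],[0.6,[-0.06,0,0],[0,0,0]],[0.6,[-0.08,0,0],[0,0,0]],[0.6,[-0.08,0,0],[0,0,0]],[0.6,[-0.05,0,-0.03],[0,0,0]],[0.6,[0,-0.05,-0.05],[0,0,0]],[0.6,[0,0,0],[0,0,0]],[0.6,[0,0,0],[0,0,0]]]}}

```text
time: 12.65
eef_pos: [0.381, 0.1795, 0.2657]
ee_rot: [1.082, 1.285, -1.073]
ft_force: [0.2, 0.2, 0.3]
gripper_width: 0.0685
```

```bash
python3 - <<'E'
from fit import *
from rig import bot,optics
o=goal(bot,[0.42,0.135,0.0775],ori(10.2,1))
c=optics.camera("wrist"); cv2.imwrite("pics/p_w.png",c["color"][:,:,::-1])
for n in ("top","side"):
    c=optics.camera(n); P=cloud(c); print(n); np.save(f"pics/p_{n}.npy",c,allow_pickle=True)
    cv2.imwrite(f"pics/p_{n}.png",c["color"][:,:,::-1])
    a=np.load(f"pics/a_{n}.npy",allow_pickle=True).item(); A=cloud(a).reshape(-1,3);Q=P.reshape(-1,3)
    for nm,(x,y,r,z) in dict(cake=(.525,-.262,.03,.008),dome=(.598,-.315,.04,.03)).items():
        for X in(A,Q):
            k=(abs(X[:,0]-x)<r)&(abs(X[:,1]-y)<r)&(X[:,2]>z)&(X[:,2]<.08); print(nm,k.sum(),X[k].mean(0))
E
```

```text
t 12.65 tcp [0.381  0.1795 0.2657] w 0.06850540999000375 F [0.2317 0.2371 0.2928] q [ 0.169  -0.291   2.1561  0.0014  1.2705 -0.0081]
shift units [0.3139 0.049  0.0848] |d| mm 197.30119935228748 turn units [-0.0013 -0.0013 -0.0058]
top
cake 221 [ 0.5335 -0.2637  0.0217]
cake 223 [ 0.5333 -0.2635  0.0213]
dome 450 [ 0.5993 -0.3131  0.0499]
dome 449 [ 0.5995 -0.3131  0.0496]
side
cake 378 [ 0.5336 -0.2744  0.019 ]
cake 374 [ 0.5338 -0.2748  0.0189]
dome 961 [ 0.5996 -0.3223  0.0466]
dome 958 [ 0.5995 -0.3222  0.0466]
```

View pics/p_top.png

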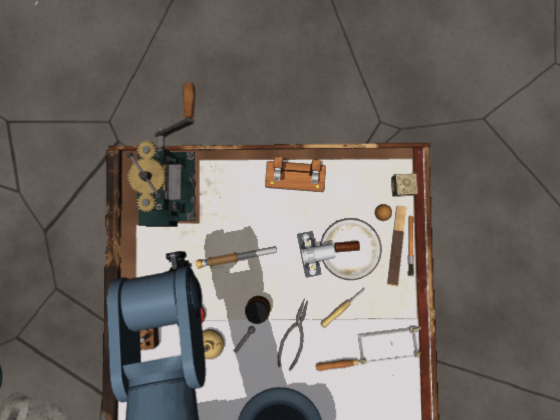

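View pics/p_side.png

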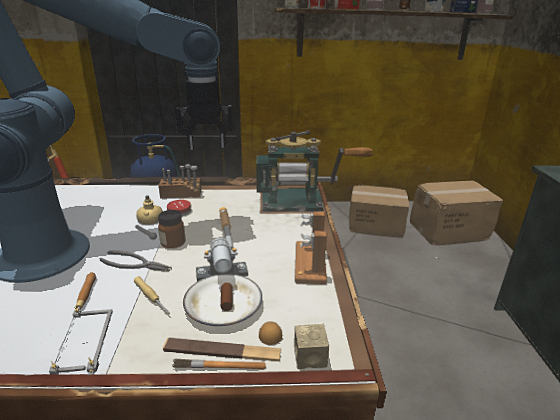

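```bash
python3 - <<'E'
from fit import *
from rig import bot
for n in ("top","side"):
    c=np.load(f"pics/p_{n}.npy",allow_pickle=True).item(); P=cloud(c); h=c["color"].astype(int)
    k=(P[...,0]>.40)&(P[...,0]<.5)&(P[...,1]>-.24)&(P[...,1]<-.11)&(h[...,0]-h[...,2]>25)&(h[...,0]<140); Q=P[k]; print(n,k.sum(),Q.min(0),Q.max(0))
    fit(P,(.40,.46,-.02,.22,.008,.05))
bot.close_job()
E
```

```text
top 206 [ 0.4386 -0.2018  0.0016] [ 0.4658 -0.1274  0.0323]
608 mu [0.4263 0.1079 0.0198] dir [-0.1734  0.9848] yaw 9.987104028816184 ends [0.4447 0.0034] [0.4099 0.2008] z98 0.025898475840680734
   s -0.106 65 t [-0.008   0.0077] mid [0.4423 0.0157] z 0.0247
   s -0.081 64 t [-0.0077  0.0079] mid [0.4382 0.0404] z 0.0253
   s -0.056 65 t [-0.008   0.0078] mid [0.4337 0.065 ] z 0.0244
   s -0.031 69 t [-0.0112  0.0086] mid [0.4282 0.0895] z 0.0261
   s -0.006 93 t [-0.0109  0.012 ] mid [0.4257 0.1145] z 0.0274
   s 0.019 91 t [-0.0112  0.0224] mid [0.4263 0.1401] z 0.0262
   s 0.044 87 t [-0.0121  0.0113] mid [0.416  0.1637] z 0.0268
   s 0.069 73 t [-0.0098  0.0095] mid [0.4119 0.1884] z 0.0257
side 220 [ 0.438  -0.2038  0.0019] [ 0.4664 -0.1239  0.0283]
253 mu [0.4268 0.1024 0.0171] dir [-0.1899  0.9818] yaw 10.947348771082652 ends [0.4462 0.0017] [0.4085 0.197 ] z98 0.02185028040955221
   s -0.103 28 t [-0.0021  0.0078] mid [0.4466 0.0145] z 0.0185
   s -0.078 26 t [-0.0063  0.0054] mid [0.4387 0.0383] z 0.0188
   s -0.053 28 t [-0.0073  0.0056] mid [0.4336 0.0626] z 0.0187
   s -0.028 34 t [-0.0102  0.0103] mid [0.4298 0.0872] z 0.0216
   s -0.003 40 t [-0.0097  0.0092] mid [0.4248 0.1115] z 0.0227
   s 0.022 36 t [-0.009   0.0104] mid [0.4209 0.1361] z 0.023
   s 0.047 31 t [-0.009   0.0101] mid [0.4161 0.1605] z 0.0222
   s 0.072 29 t [-0.0064  0.011 ] mid [0.4131 0.1852] z 0.0218
the job is handed in; nothing more can be done
```

I did the job as asked and handed it in at about 12.8 s of the 48 s allowed. I snapped the ram forward out of both clips, pushed its steel end right through the mould tube with readings of about 10 N, and the blank dropped into the dish. I then drew the ram out, laid it on the bench and raised the arm clear.

- **Ram:** it lies flat on the bench, clear of the mould block. The side camera reads the grip's top at about 22–23 mm and the bar at about 18.5 mm, which fits a ram lying level.
- **Blank:** it lies on its side inside the dish, with its top at about 28–32 mm.
- **Wax cake and doming block:** each is within 0.5 mm of where it was at the start.
- **Forces:** at the end of each move call the wrist read no more than about 10 N, apart from the sensor's small offsets. Peaks within a call are not recorded, including the clip release.

**Disagreements:** the top camera reads heights about 4–5 mm higher than the side camera. I relied on the side camera, which matched the given tube height. One approach move overshot sideways by about 9 mm; I measured and corrected this before putting the ram into the tube.

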